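# Find the full tin and put it away in the tilt-out bin

## Task

One of the three look-alike closed tins on the grey bench is still full of parts and clearly heavier than the two empty ones: lift them to find out which. Tip the blue tilt-out bin forward until it is fully open, set the full tin down in it without dropping it, and push the bin back until it is fully home against its stop. Put no empty tin in the bin: leave both standing upright on the grey bench, and do not knock the other things about.

Things in the scene. Friction and masses are not known exactly. Their poses are not given: they have to be found in the camera images.
- tin_a_mid (a point): closed parts tin, one of three that look alike: round, aluminium, 58 mm in diameter, with a fixed green ribbed lid 60 mm in diameter; 72 mm tall in all (lid from 54 mm up). Point: its centre, 36 mm above its underside; z is the tin's axis, upward. An empty tin weighs 0.12 to 0.18 kg, the full one 0.42 to 0.58 kg; any of the three may be the full one
- tin_b_mid (a point): closed parts tin, alike; same point
- tin_c_mid (a point): closed parts tin, alike; same point
- bin_stand: grey sheet-metal stand of the tilt-out bin, fixed on the grey bench behind the tins: 135 mm deep (x), 160 mm wide (y), back plate 114 mm high, side cheeks 90 mm high. Origin: centre of its underside; z up; -x is its front, towards which the bin tips. The bin's pivot runs along y at x = -14.5 mm, z = 36 mm. A big lamp shade hangs over the bench to the left of the tins, and an upright wooden panel with a brush stands to the right of the bin: keep the arm clear of both
- tilt_bin (a joint): tilt of the blue bin about its pivot in rad: 0 = closed (upright, home against the stop), 0.4 = fully open (top tipped forward to the stand's -x). Stiff pivot: the bin stays at whatever tilt it is left, empty or with the full tin in it, unless pressed; moving it takes about 3 to 6 N at the top of the tab. It may start a little ajar
- bin_floor (a point): centre of the bin's inner floor, tilts with the bin: z points out of the bin's open mouth, -x to its front wall, y along its width. Inner space 95 mm (x) by 128 mm (y); the rear wall rises 30 mm above this floor, the side walls 54 mm (30 mm in their rear third), the front wall 72 mm; walls 4 mm thick
- bin_tab (a point): middle of the top edge of the pull tab, an upright plate 60 mm wide (y) and 4 mm thick that continues the middle of the bin's front wall upward, from 72 to 109 mm above the floor; tilts with the bin, axes as bin_floor. In the bin's frame it lies 31.5 mm in front of (-x) and 105 mm above the pivot; the floor's centre lies 18 mm behind the pivot. To open, hook behind the tab from above and pull forward and down along its arc; to close, push the front of the tab back and up
- amber_jar_l: bystander: amber jar with a white cap, 41 mm across, 53 mm tall, loose on the bench; origin at the centre of its underside
- cream_pot_l: bystander: white pot with a pale lid, 46 mm across, 47 mm tall, loose on the bench; origin at the centre of its underside
There are look-alikes about, which are no part of the job. Leave any brown look-alike of the part that bears tin_b_mid alone.

How it is judged:
By the outcome, as a careful person would: the job done as asked, in the order asked, and still so for the second after the job is handed in, with the robot touching nothing.
It also fails if it takes over 72 s, if anything falls off the work surface, if the arm or the gripper's body presses on something with over 40 N, if the wrist force passes 120 N, or if a joint passes its speed limit or range.

## Robot

A 7-joint arm with a two-finger parallel gripper is mounted at the origin on a cart in front of the work surface, level with it; the furniture and walls round the work are solid. World frame = base frame: x ahead of the robot, y to its left, z up, the work surface at z = 0. Lengths are in m, angles in rad, forces in N, time in s.
With the tool pointing down it reaches from about 0.4 to 0.85 m from the base axis. Payload 10.4 kg.
Tool frame: the origin (TCP) lies at the very end of the fingers, on their centre line; the grasp point (between the pads) lies 19 mm behind it; z points along the fingers, y is the direction in which the jaws open and shut (so a half turn about z gives the same grasp; the last joint's range is limited). The gripper opens to 87 mm and grips with 3 to 60 N. Pads are 19 mm wide; open, the fingers measure 117 mm over their backs; the gripper's body (75 mm by 190 mm) begins 51 mm behind the grasp point.
Start: joints at [-1.282, 0.332, -0.065, 1.46, 0.022, 1.35, -0.088], TCP at [0.192, 0.595, 0.188] pointing down, gripper open.
Joint ranges: [-2.6, 2.6], [-0.5, 2.12], [-1.47, 1.34], [0.16, 2.42], [-1.27, 4.41], [0.06, 2.06], [-2.6, 2.6]. Speed limits (rad/s): [2.22, 2.22, 2.79, 2.79, 3.14, 3.14, 3.14].

## Interface

Orientations are given as a unit quaternion [x, y, z, w].
In Python, from bench import r gives the robot as it stands.
- The arm moves only by the tool move_arm, never from a script. Its argument "deltas" is a list of rows, each a list of 5 numbers: the gripper's target within -1 to 1 (fully open at 1, half-way at 0, shut at -1), then the shift along the tool's x, y, z as a fraction of full scale, then the turn about the tool's z as a fraction of full scale. A call has 1 to 12 rows; each row shifts and turns the commanded pose from where the row before left it, along the tool's axes as they then stand; what a row does not reach is not made up. Full scale, the value 1, is 2.5 cm for a shift and 90 degrees for a turn. A row lasts 1/12 s, in which the tool goes at most 41.7 mm and 7.16 degrees, less where a joint would pass 70% of its speed; a pose out of reach is approached as far as the arm can. A call with a number of a shift or a turn outside -1 to 1 is refused whole. A call with a gripper value outside its range is refused whole. The fingers move at their own pace and stop on an object; "squeeze" is the grip in N (left out, the last holds). Time passes only in rows, so rows that do not move let the fingers close. It gives the time, the measured TCP pose, the force and the opening at its end, in the units of the state.
- r.read_state(): the state, without advancing time (a new reading comes with each control period).
- r.camera(name): name is "scene" or "top" or "wrist"; returns the picture (420x560x3 uint8, red, green, blue); there is no depth.
- r.camera_info(name): a dict with "K" (3x3 intrinsics, pixels), "R" (3x3) and "t" (3): a world point X has camera coordinates R X + t; the wrist camera has in their place "hand_eye" (4x4, takes a point from camera to tool coordinates, whose origin is the TCP and whose axes are the flange's). Camera axes: x right, y down, z forward; pixel columns grow to the right and rows downward; lengths in m; the calibration is good to about 2 mm. A picture is of the moment at which its call begins: read the wrist's pose just before it. camera_info takes no time and is no camera call.
- r.close_job(): hands the job in, once; it reports no verdict.
Trained networks look in the newest picture that a camera, given by its name, has taken for a name from the list of things; names that differ only in an ending like _2 or _b are one class to them, and where a whole thing is asked for, a point or a joint stands for the part that bears it (a point fixed in the world has none). Each returns a list of dicts, best first, with "confidence" (0 to 1); they miss things now and then, are a little off and sometimes report something else, mostly with a low value. They report only what shows in the picture. A call takes as long as a camera call. They do not tell look-alikes from the thing itself.
- r.boxes_of(camera, label): "position" ([x, y, z] in m, in the coordinates of the camera as it stood for that picture, good to about 4 mm: the middle of the surface that is visible of it).
- r.tip_of(camera, label): "position" ([x, y, z] in m, in the coordinates of the camera as it stood for that picture, good to about 4 mm: a listed point, or the origin of a listed thing).
The state is a dict: "time": time; "joint_positions": joint angles; "joint_vel": joint speeds; "joint_torque": joint torques, N m; "ee_pos": TCP position; "eef_rot": TCP orientation; "ft_force": force on the tool from outside, world axes, zero at the start; "torque": the same for the moment, N m; "width": finger opening in m.
Only numpy, scipy, OpenCV 4.12 (cv2) and the standard library are available. Lean on these libraries where they do the work, as an engineer would, in place of code of your own. Each camera call takes 0.05 s, during which the arm holds its last target.

## Working session

There is one attempt and no reset: what is moved stays moved. The work goes in short steps, Python scripts to look and compute and a tool call to move; the robot and the scene stay as the last step left them, time stands still between calls to the robot, and variables do not carry over. Pictures are saved under pics/ and viewed, and the job is handed in when it is done.

Besides the shell and the picture viewer there is one more tool, called after "Request:" by a JSON object that holds its "api" and its "payload", one argument or row to a line. move_arm: Moves the arm, as the interface text tells. Shift numbers are shares of 2.5 cm and turn numbers shares of 90 degrees, none past 1 either way. Its arguments: {"type":"object","properties":{"deltas":{"type":"array","items":{"type":"array","items":{"type":"number"}}},"squeeze":{"type":"number"}},"required":["deltas"]}

```bash
ls; mkdir -p pics; cat > h.py <<'E'
import numpy as np, cv2
from bench import r
from scipy.spatial.transform import Rotation as Ro
def save(c,n):
    im=r.camera(c); cv2.imwrite(f'pics/{n}.png',im[:,:,::-1]); return im
def w(c,p,st=None):
    i=r.camera_info(c)
    if c=='wrist':
        q=np.array(i['hand_eye'])@np.append(p,1); st=st or r.read_state()
        return Ro.from_quat(st['eef_rot']).apply(q[:3])+st['ee_pos']
    return np.array(i['R']).T@(np.array(p)-np.array(i['t']))
E
python3 - <<'E'
from h import *
s=r.read_state(); print({k:np.round(v,3).tolist() for k,v in s.items()})
for c in ['scene','top','wrist']:
    save(c,c+'0')
for c in ['scene','top']:
    for l in ['tin_a_mid','bin_floor','bin_tab','bin_stand','amber_jar_l','cream_pot_l']:
        for d in r.tip_of(c,l): print(c,l,round(d['confidence'],2),np.round(w(c,d['position']),3))
print(r.read_state()['time'])
E
```

```text
pics
{'time': 0.0, 'joint_positions': [-1.282, 0.333, -0.065, 1.461, 0.022, 1.35, -0.089], 'joint_vel': [-0.0, -0.0, 0.001, -0.001, -0.001, 0.0, -0.0], 'joint_torque': [-0.001, -62.327, 0.024, -38.987, -0.061, 0.04, 0.0], 'ee_pos': [0.192, 0.594, 0.187], 'eef_rot': [0.155, 0.988, -0.001, -0.0], 'ft_force': [-0.045, -0.832, 0.017], 'torque': [0.02, -0.02, -0.034], 'width': 0.087}
scene tin_a_mid 0.96 [0.444 0.179 0.036]
scene bin_floor 0.78 [0.615 0.163 0.033]
scene bin_tab 0.88 [0.564 0.158 0.138]
scene bin_stand 0.58 [ 0.615  0.163 -0.   ]
scene amber_jar_l 0.69 [ 0.579  0.31  -0.003]
scene cream_pot_l 0.89 [ 0.667  0.302 -0.002]
top tin_a_mid 0.68 [0.443 0.177 0.036]
top bin_floor 0.71 [0.617 0.161 0.031]
top bin_tab 0.86 [0.565 0.163 0.145]
top bin_stand 0.71 [0.616 0.163 0.001]
top amber_jar_l 0.6 [ 0.571  0.303 -0.004]
top cream_pot_l 0.61 [ 0.661  0.3   -0.   ]
0.75
```

View pics/scene0.png

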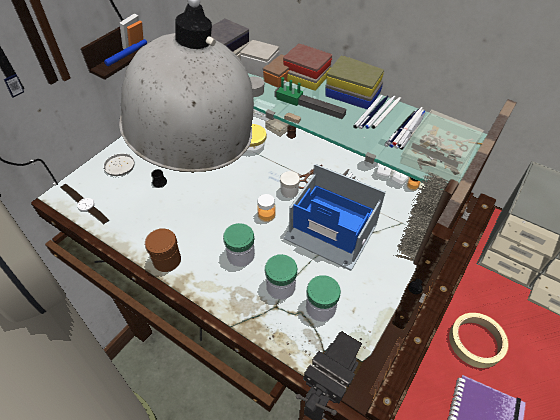

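View pics/top0.png

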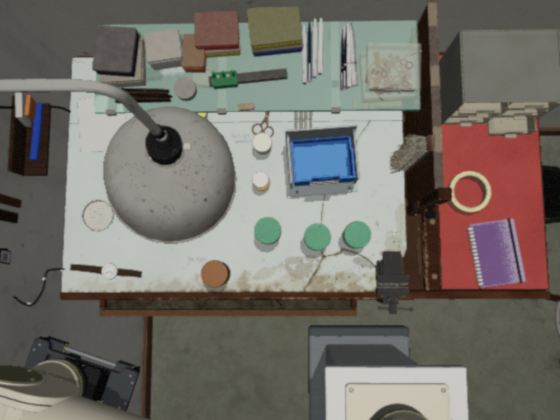

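View pics/wrist0.png

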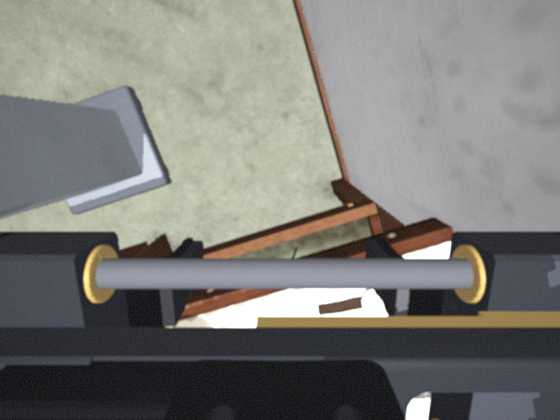

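The scene shows three green tins in front of the blue bin, at (238,240), (281,274) and (322,295). The brown look-alike is at (162,248), the lamp is on the left, and a vise is front-right at (335,365). The jar and pot stand left of the bin. Next I'll measure exactly.

```bash
cat >> h.py <<'E'
def ray(c,u,v,z):
    i=r.camera_info(c);R=np.array(i['R']);t=np.array(i['t']);K=np.array(i['K'])
    d=R.T@np.linalg.inv(K)@[u,v,1]; o=-R.T@t
    return o+d*(z-o[2])/d[2]
def proj(c,X):
    i=r.camera_info(c); q=np.array(i['K'])@(np.array(i['R'])@X+np.array(i['t'])); return q[:2]/q[2]
E
python3 - <<'E'
from h import *
for c in ['scene','top']:
    im=cv2.imread(f'pics/{c}0.png'); hsv=cv2.cvtColor(im,cv2.COLOR_BGR2HSV)
    m=cv2.inRange(hsv,(60,90,40),(88,255,255))
    n,l,s,ce=cv2.connectedComponentsWithStats(m)
    for k in range(1,n):
        if s[k,4]>150: print(c,s[k],ce[k].round(1),ray(c,*ce[k],0.066 if c=='scene' else .07).round(4))
    for lab in ['tin_a_mid','bin_stand']:
        for d in r.boxes_of(c,lab): print(c,lab,round(d['confidence'],2),w(c,d['position']).round(3))
    i=r.camera_info(c); print('cam',(-np.array(i['R']).T@np.array(i['t'])).round(2), i['K'][0][0])
print('lamp', ray('top',170,173,.25),ray('top',235,173,.15), 'vise',ray('top',391,265,.08),ray('top',380,265,.08))
a=cv2.imread('pics/top0.png')[110:210,265:375]; a=cv2.resize(a,None,fx=5,fy=5,interpolation=cv2.INTER_CUBIC)
cv2.imwrite('pics/z_top.png',a)
b=cv2.imread('pics/scene0.png')[150:280,265:400]; b=cv2.resize(b,None,fx=4.5,fy=4.5,interpolation=cv2.INTER_CUBIC)
cv2.imwrite('pics/z_sc.png',b)
E
```

```text
scene [276  77  27  29 383] [288.5  93.3] [0.9025 0.4612 0.066 ]
scene [273 115  93  42 256] [317.9 135. ] [0.8034 0.3117 0.066 ]
scene [224 224  30  28 686] [238.5 237.4] [0.4552 0.2849 0.066 ]
scene [265 255  32  31 783] [280.8 269.6] [0.4404 0.1747 0.066 ]
scene [307 276  34  33 856] [323.2 291.5] [0.4451 0.0861 0.066 ]
scene tin_a_mid 0.73 [0.432 0.172 0.073]
scene bin_stand 0.94 [0.6   0.152 0.061]
cam [ 0.07 -0.07  0.77] 443.481450700985
top [212  71  26  17 340] [224.4  79.6] [0.8055 0.3873 0.07  ]
top [256 219  24  24 446] [267.4 230.5] [0.4556 0.2874 0.07  ]
top [344 222  26  25 456] [356.7 234.6] [0.4458 0.0895 0.07  ]
top [305 225  25  25 424] [317.  236.8] [0.4412 0.1774 0.07  ]
top tin_a_mid 0.57 [0.44  0.176 0.07 ]
top bin_stand 0.67 [0.623 0.163 0.036]
cam [0.37 0.23 1.26] 536.4386343182674
lamp [0.554137   0.46642673 0.25      ] [0.57152701 0.35203326 0.15      ] vise [0.37852856 0.01747078 0.08      ] [0.37858732 0.04132404 0.08      ]
```

View pics/z_top.png

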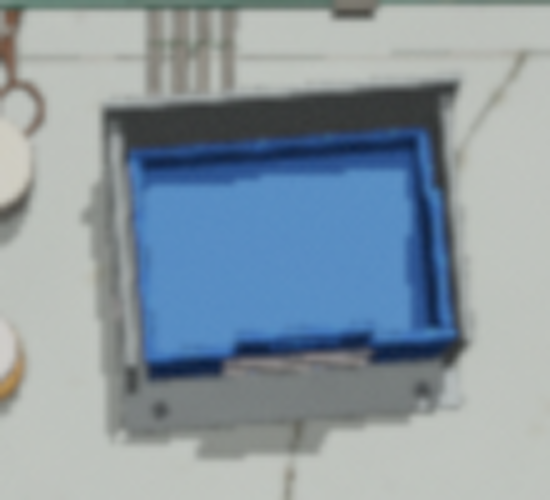

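View pics/z_sc.png

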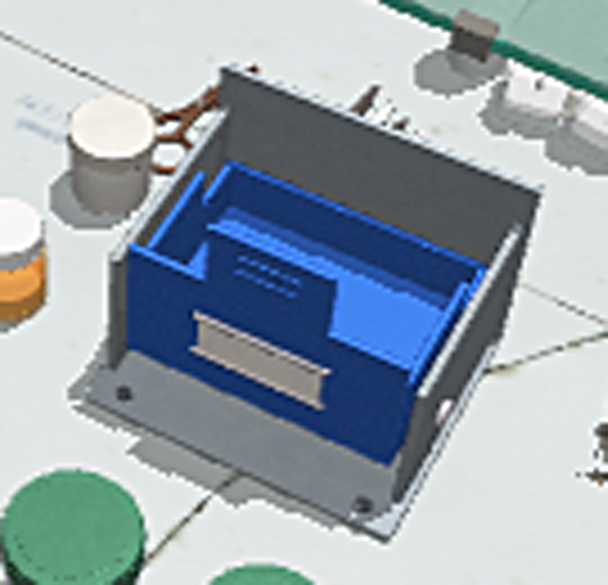

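```bash
cat > fit.py <<'E'
from h import *
from scipy.optimize import least_squares
def stand(p,X): 
    c,s=np.cos(p[2]),np.sin(p[2]); X=np.array(X,float); return np.array([p[0]+c*X[0]-s*X[1],p[1]+s*X[0]+c*X[1],X[2]])
def binp(p,X): # rel pivot in bin frame -> world; tilt forward (+): z-axis toward -x
    q=p[3]; x,y,z=X; return stand(p,[-.0145+np.cos(q)*x-np.sin(q)*z, y, .036+np.sin(q)*x+np.cos(q)*z])
E
cat > fit0.py <<'E'
from fit import *
S=[('top',(285.8,131.2),(.0675,.08,.114)),('top',(356.4,126.6),(.0675,-.08,.114)),('top',(287.6,197),(-.0675,.08,0)),('top',(357,191),(-.0675,-.08,0)),
('scene',(314.3,164.9),(.0675,.08,.114)),('scene',(385.4,192.2),(.0675,-.08,.114)),('scene',(281,237.1),(-.0675,.08,0)),('scene',(351.7,270),(-.0675,-.08,0))]
B=[('top',(312,179.4),(-.0315,.03,.105)),('top',(339.4,176.6),(-.0315,-.03,.105)),('scene',(311.2,200),(-.0315,.03,.105)),('scene',(339.7,212.2),(-.0315,-.03,.105)),
('scene',(293.4,204.9),(-.0335,.068,.068)),('scene',(357.9,234.9),(-.0335,-.068,.068))]
f=lambda p:np.concatenate([proj(c,stand(p,X))-u for c,u,X in S]+[proj(c,binp(p,X))-u for c,u,X in B])
s=least_squares(f,[.615,.163,0,.05],loss='soft_l1'); p=s.x
print(p.round(4)); print(f(p).reshape(-1,2).round(1).tolist())
for q in (p[3],0,.4):
    pp=[*p[:3],q]
    print('tilt',round(q,3),'tab',binp(pp,(-.0315,0,.105)).round(4),'floor',binp(pp,(.018,0,-.004)).round(4))
E
python3 fit0.py
```

```text
[0.6117 0.1621 0.069  0.0319]
[[-0.7, -1.4], [1.6, -2.4], [2.4, 0.6], [0.4, 1.6], [-0.0, -2.1], [0.2, -1.1], [1.1, 2.3], [-1.1, 1.6], [0.5, -0.9], [1.4, -0.2], [-0.9, -0.0], [-0.5, 0.2], [-1.4, 0.3], [-2.5, -1.9]]
tilt 0.032 tab [0.5625 0.1587 0.1399] floor [0.6153 0.1624 0.0326]
tilt 0 tab [0.5658 0.159  0.141 ] floor [0.6152 0.1624 0.032 ]
tilt 0.4 tab [0.5275 0.1563 0.1204] floor [0.6154 0.1624 0.0393]
```

Request:
{"api": "move_arm", "payload": {
  "deltas": [
    [1,-0.6,-0.93,0,0],
    [1,-0.6,-0.93,0,0],
    [1,-0.6,-0.93,0,0],
    [1,-0.6,-0.93,0,0],
    [1,-0.6,-0.93,0,0],
    [1,-0.6,-0.93,0,0],
    [1,-0.6,-0.93,0,0],
    [1,-0.6,-0.93,0,0]
  ]
}}

```text
time: 1.62
ee_pos: [0.2491, 0.3798, 0.1882]
eef_rot: [0.155, 0.988, 0.0, 0.0]
ft_force: [0.7, -0.2, 0.1]
width: 0.087
```

```bash
cat >> h.py <<'E'
def rel(target,yaw=None):
    s=r.read_state(); R=Ro.from_quat(s['eef_rot']).as_matrix()
    y=np.degrees(np.arctan2(R[1,1],R[0,1]))
    out=R.T@(np.array(target)-s['ee_pos'])/.025
    print('t',round(s['time'],2),'pos',np.round(s['ee_pos'],4),'jawyaw',round(y,1),'tool units',out.round(2),'F',np.round(s['ft_force'],2),'w',round(s['width'],4), 'turn units', None if yaw is None else round(-(yaw-y)/90,3))
E
python3 -c "
from h import *
rel([.4555,.286,.15],135)"
```

```text
t 1.62 pos [0.2491 0.3798 0.1882] jawyaw 72.1 tool units [-9.01 -1.04  1.53] F [ 0.7  -0.2   0.06] w 0.087 turn units -0.699
```

Request:
{"api": "move_arm", "payload": {
  "deltas": [
    [1,-0.9,-0.1,0,0],
    [1,-0.9,-0.1,0,0],
    [1,-0.9,-0.1,0,0],
    [1,-0.9,-0.1,0,0],
    [1,-0.9,-0.1,0,0],
    [1,-0.9,-0.1,0,0],
    [1,-0.9,-0.1,0,0],
    [1,-0.9,-0.1,0,0],
    [1,-0.9,-0.1,0,0],
    [1,-0.9,-0.1,0,0]
  ]
}}

```text
time: 2.45
ee_pos: [0.4545, 0.2867, 0.188]
eef_rot: [0.155, 0.988, -0.001, -0.002]
ft_force: [-14.0, -12.0, 7.2]
width: 0.0871
```

Request:
{"api": "move_arm", "payload": {
  "deltas": [
    [1,0,0,0,-0.077],
    [1,0,0,0,-0.077],
    [1,0,0,0,-0.077],
    [1,0,0,0,-0.077],
    [1,0,0,0,-0.077],
    [1,0,0,0,-0.077],
    [1,0,0,0,-0.077],
    [1,0,0,0,-0.077],
    [1,0,0,0,-0.077],
    [1,0,0,0,0]
  ]
}}

```text
time: 3.28
ee_pos: [0.4554, 0.2882, 0.1881]
eef_rot: [-0.381, 0.924, 0.0, 0.0]
ft_force: [-1.0, 0.5, 0.1]
width: 0.087
```

```bash
python3 -c "
from h import *
rel([.4555,.286,.10],135)
save('wrist','w1');save('scene','s1')
for d in r.tip_of('wrist','tin_a_mid'): print(d['confidence'],w('wrist',d['position']).round(4))
"
```

```text
t 3.28 pos [0.4554 0.2882 0.1881] jawyaw 134.8 tool units [ 0.06 -0.07  3.53] F [-1.    0.47  0.12] w 0.087 turn units -0.002
0.57 [0.5666 0.1569 0.1382]
```

View pics/w1.png

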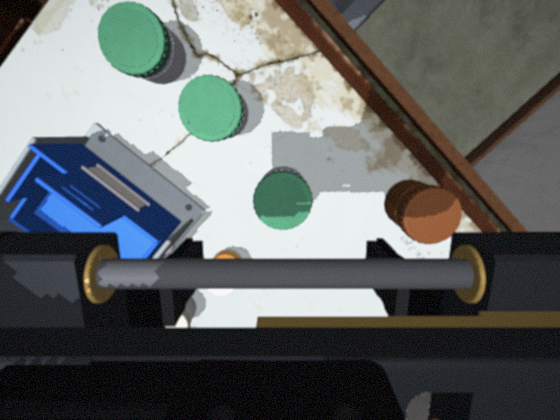

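View pics/s1.png

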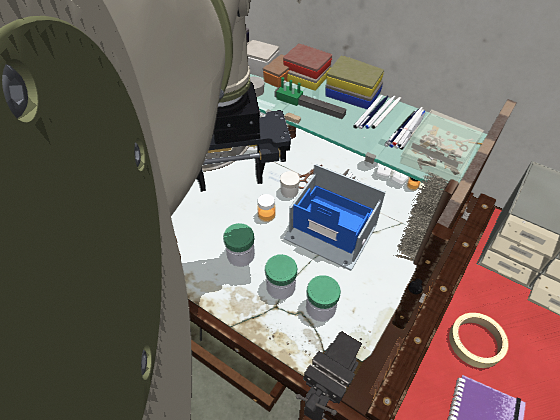

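```bash
cat >> h.py <<'E'
def wray(u,v,z,s=None):
    s=s or r.read_state(); i=r.camera_info('wrist'); H=np.array(i['hand_eye']); R=Ro.from_quat(s['eef_rot']).as_matrix()
    d=R@H[:3,:3]@np.linalg.inv(np.array(i['K']))@[u,v,1]; o=R@H[:3,3]+s['ee_pos']
    return o+d*(z-o[2])/d[2]
E
python3 - <<'E'
from h import *
im=cv2.imread('pics/w1.png'); m=cv2.inRange(cv2.cvtColor(im,cv2.COLOR_BGR2HSV),(60,90,40),(88,255,255))
n,l,s,ce=cv2.connectedComponentsWithStats(m)
for k in range(1,n):
    if s[k,4]>800: print(s[k],wray(*ce[k],.068).round(4))
E
```

```text
[  99    2   71   75 3978] [0.4455 0.0889 0.068 ]
[ 179   76   64   65 3235] [0.4418 0.1772 0.068 ]
[ 254  171   58   58 2558] [0.458  0.2875 0.068 ]
```

Request:
{"api": "move_arm", "payload": {
  "deltas": [
    [1,0,-0.06,0.8,0],
    [1,0,0,0.9,0],
    [1,0,0,0.9,0],
    [1,0,0,0.9,0],
    [1,0,0,0.9,0],
    [1,0,0,0.9,0],
    [1,0,0,0.8,0],
    [1,0,0,0.5,0],
    [-1,0,0,0,0],
    [-1,0,0,0,0],
    [-1,0,0,0,0],
    [-1,0,0,0,0]
  ],
  "squeeze": 15
}}

```text
time: 4.43
ee_pos: [0.4572, 0.2877, 0.0243]
eef_rot: [-0.378, 0.926, 0.0, 0.001]
ft_force: [-1.4, 0.0, -0.7]
width: 0.0681
```

Request:
{"api": "move_arm", "payload": {
  "deltas": [
    [-1,0,0,0,0],
    [-1,0,0,0,0]
  ]
}}

```text
time: 4.6
ee_pos: [0.4572, 0.2875, 0.024]
eef_rot: [-0.378, 0.926, 0.0, 0.001]
ft_force: [0.9, -0.3, 3.1]
width: 0.0596
```

Request:
{"api": "move_arm", "payload": {
  "deltas": [
    [-1,0,0,0,0],
    [-1,0,0,0,0],
    [-1,0,0,-0.4,0],
    [-1,0,0,-0.4,0],
    [-1,0,0,-0.2,0],
    [-1,0,0,0,0],
    [-1,0,0,0,0],
    [-1,0,0,0,0],
    [-1,0,0,0,0],
    [-1,0,0,0,0]
  ]
}}

```text
time: 5.43
ee_pos: [0.4561, 0.287, 0.0476]
eef_rot: [-0.379, 0.926, -0.0, -0.0]
ft_force: [0.6, -0.8, -5.7]
width: 0.0592
```

Request:
{"api": "move_arm", "payload": {
  "deltas": [
    [-1,0,0,0,0]
  ]
}}

```text
time: 5.52
ee_pos: [0.4562, 0.287, 0.0477]
eef_rot: [-0.379, 0.926, -0.0, -0.0]
ft_force: [0.7, 0.2, -5.3]
width: 0.0593
```

Request:
{"api": "move_arm", "payload": {
  "deltas": [
    [-1,0,0,0,0]
  ]
}}

```text
time: 5.6
ee_pos: [0.4563, 0.2871, 0.0478]
eef_rot: [-0.379, 0.926, -0.0, -0.0]
ft_force: [0.4, -0.4, -5.7]
width: 0.0595
```

Free-air force reads about 0 N and this lift reads −5.5 N, or about 0.56 kg, so this left tin is the full one. I'll set it back down and open the bin.

Request:
{"api": "move_arm", "payload": {
  "deltas": [
    [-1,0,0,0.4,0],
    [-1,0,0,0.3,0],
    [-1,0,0,0.2,0],
    [-1,0,0,0.08,0],
    [-1,0,0,0,0],
    [0.2,0,0,0,0],
    [1,0,0,0,0],
    [1,0,0,0,0],
    [1,0,0,0,0],
    [1,0,0,0,0]
  ]
}}

```text
time: 6.43
ee_pos: [0.4566, 0.2874, 0.0236]
eef_rot: [-0.379, 0.925, 0.0, 0.0]
ft_force: [-0.4, -0.2, 0.1]
width: 0.0786
```

Request:
{"api": "move_arm", "payload": {
  "deltas": [
    [1,0,0,-0.5,0],
    [1,0,0,-0.9,0],
    [1,0,0,-0.9,0],
    [1,0,0,-0.9,0],
    [1,0,0,-0.9,0],
    [1,0,0,-0.9,0],
    [0,0,0,-0.9,0],
    [-1,0,0,-0.2,0],
    [-1,0,0,0,0]
  ]
}}

```text
time: 7.18
ee_pos: [0.4574, 0.2879, 0.1778]
eef_rot: [-0.379, 0.926, 0.001, 0.002]
ft_force: [0.0, -0.4, -0.4]
width: 0.0745
```

```bash
python3 -c "
from h import *
rel([.595,.16,.19],94)
save('scene','s2')
"
```

```text
t 7.18 pos [0.4574 0.2879 0.1778] jawyaw 134.5 tool units [-0.34 -7.51 -0.49] F [ 0.02 -0.38 -0.41] w 0.0745 turn units 0.45
```

View pics/s2.png

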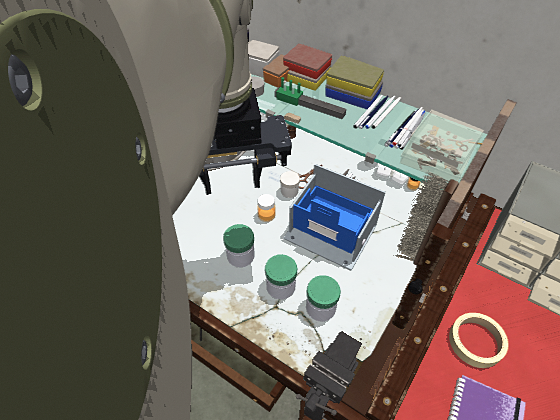

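Request:
{"api": "move_arm", "payload": {
  "deltas": [
    [-1,-0.04,-0.8,-0.1,0],
    [-1,-0.04,-0.8,-0.1,0],
    [-1,-0.04,-0.85,-0.1,0],
    [-1,-0.04,-0.85,-0.1,0],
    [-1,-0.04,-0.85,-0.1,0],
    [-1,-0.04,-0.85,0,0],
    [-1,-0.04,-0.85,0,0],
    [-1,-0.04,-0.85,0,0],
    [-1,-0.04,-0.8,0,0]
  ]
}}

```text
time: 7.98
ee_pos: [0.5944, 0.1586, 0.1866]
eef_rot: [-0.379, 0.926, -0.0, -0.001]
ft_force: [0.7, 0.0, 0.3]
width: 0.0109
```

Request:
{"api": "move_arm", "payload": {
  "deltas": [
    [-1,0,0,0,0.075],
    [-1,0,0,0,0.075],
    [-1,0,0,0,0.075],
    [-1,0,0,0,0.075],
    [-1,0,0,0,0.075],
    [-1,0,0,0,0.075],
    [-1,0,0,0,0]
  ]
}}

```text
time: 8.57
ee_pos: [0.5936, 0.1596, 0.1867]
eef_rot: [-0.032, 0.999, -0.001, -0.001]
ft_force: [-0.5, 0.4, -0.4]
width: 0.0006
```

```bash
python3 -c "
from h import *
rel([.595,.16,.12],94)
save('wrist','w3'); save('scene','s3'); save('top','t3')
for c in ['wrist','scene','top']:
  for d in r.tip_of(c,'bin_tab'): print(c,d['confidence'],w(c,d['position']).round(4))
"
```

```text
t 8.57 pos [0.5936 0.1596 0.1867] jawyaw 93.7 tool units [-0.06  0.01  2.67] F [-0.52  0.37 -0.37] w 0.0006 turn units -0.004
wrist 0.93 [0.5672 0.1587 0.1419]
scene 0.55 [0.567  0.1586 0.138 ]
top 0.92 [0.5646 0.1623 0.1424]
```

View pics/w3.png

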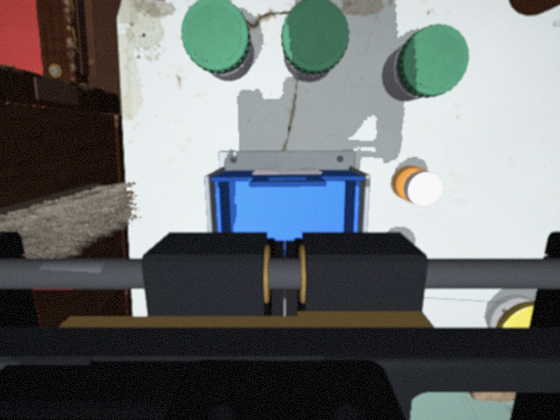

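View pics/s3.png

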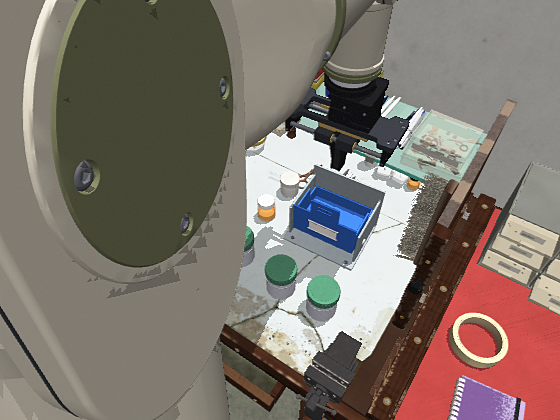

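Request:
{"api": "move_arm", "payload": {
  "deltas": [
    [-1,0,0,0.7,0],
    [-1,0,0,0.9,0],
    [-1,0,0,0.8,0],
    [-1,0,0,0.3,0],
    [-1,0,0,0,0]
  ]
}}

```text
time: 9.28
ee_pos: [0.5931, 0.1594, 0.1192]
eef_rot: [-0.035, 0.999, -0.001, -0.002]
ft_force: [0.3, -0.0, 0.2]
width: 0.0006
```

Request:
{"api": "move_arm", "payload": {
  "deltas": [
    [-1,0.3,0,0,0],
    [-1,0.3,0,0.05,0],
    [-1,0.2,0,0.1,0],
    [-1,0.2,0,0.1,0],
    [-1,0.2,0,0.1,0]
  ]
}}

```text
time: 9.7
ee_pos: [0.5639, 0.1578, 0.1127]
eef_rot: [-0.035, 0.999, 0.0, 0.0]
ft_force: [0.0, -0.8, 0.0]
width: 0.0005
```

Request:
{"api": "move_arm", "payload": {
  "deltas": [
    [-1,0.15,0,0.1,0],
    [-1,0.15,0,0.1,0],
    [-1,0,0,0,0]
  ]
}}

```text
time: 9.95
ee_pos: [0.5559, 0.1571, 0.1068]
eef_rot: [-0.035, 0.999, -0.0, -0.0]
ft_force: [-0.7, -0.3, 0.7]
width: 0.0001
```

```bash
python3 -c "
from h import *
save('wrist','w4'); save('scene','s4')
a=cv2.imread('pics/s4.png')[100:280,240:420]; cv2.imwrite('pics/s4z.png',cv2.resize(a,None,fx=3.3,fy=3.3,interpolation=cv2.INTER_CUBIC))
for c in ['wrist','scene']:
  for d in r.tip_of(c,'bin_tab'): print(c,d['confidence'],w(c,d['position']).round(4))
"
```

```text
scene 0.55 [0.5646 0.1592 0.1391]
```

View pics/w4.png

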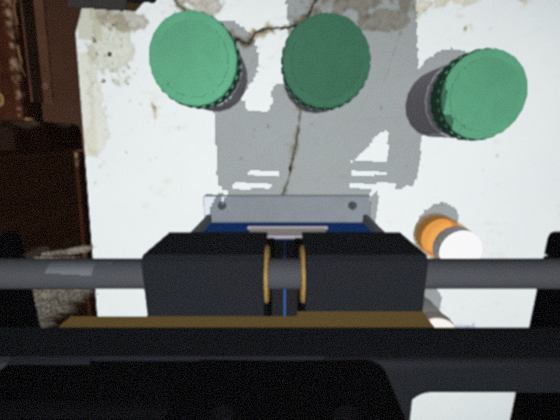

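View pics/s4z.png

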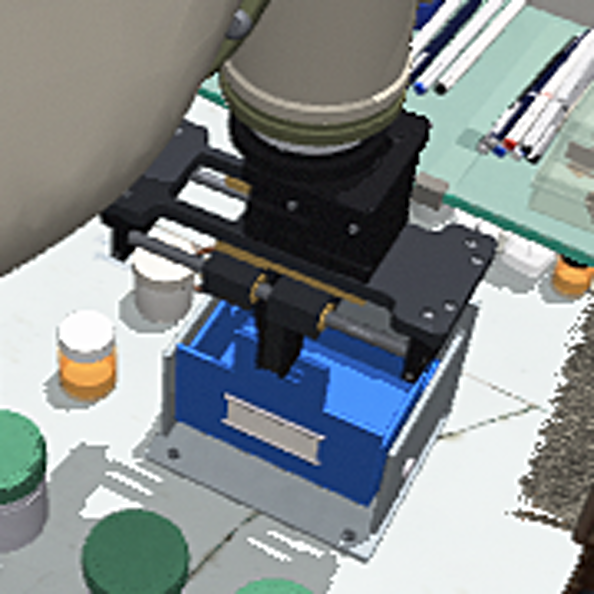

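```bash
python3 -c "
from h import *
from fit import *
s=r.read_state(); print(s['ee_pos'],s['ft_force'])
z=lambda X:((proj('scene',np.array(X))-[240,100])*3.3).round(0)
print('tcp',z(s['ee_pos']))
for q in (0.03,.1,.2):
  p=[.6137,.1621,.069,q]
  print(q,[z(binp(p,(-.0315,y,h))) for y in (.03,-.03) for h in (.105,.068)], [z(binp(p,(-.0315,y,.068))) for y in (.068,-.068)])
"
for i in 1; do python3 - <<'E'
import cv2
a=cv2.imread('pics/s4.png')[185:245,285:365]; cv2.imwrite('pics/s4y.png',cv2.resize(a,None,fx=8,fy=8,interpolation=cv2.INTER_NEAREST))
E
done
```

```text
[0.5571332  0.15714335 0.1074142 ] [-0.3146445   0.06023792 -0.75730256]
tcp [272. 393.]
0.03 [array([234., 328.]), array([231., 367.]), array([329., 368.]), array([323., 407.])] [array([175., 343.]), array([384., 434.])]
0.1 [array([228., 339.]), array([228., 375.]), array([323., 380.]), array([320., 416.])] [array([171., 350.]), array([380., 442.])]
0.2 [array([219., 356.]), array([222., 387.]), array([315., 397.]), array([314., 427.])] [array([166., 362.]), array([375., 454.])]
```

View pics/s4y.png

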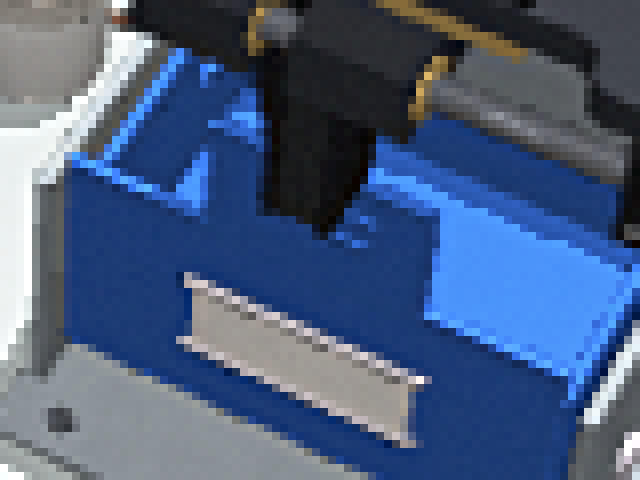

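```bash
python3 -c "
from h import *
print(proj('scene',np.array([.5936,.1596,.1867])), proj('scene',np.array([.4574,.2879,.1778])))
print(proj('scene',np.array([.6036,.1596,.1867])),proj('scene',np.array([.5936,.1736,.1867])))
a=cv2.imread('pics/s3.png')[90:240,280:420]; cv2.imwrite('pics/s3y.png',cv2.resize(a,None,fx=4,fy=4,interpolation=cv2.INTER_NEAREST))
a=cv2.imread('pics/t3.png')[90:240,250:400]; cv2.imwrite('pics/t3y.png',cv2.resize(a,None,fx=4,fy=4,interpolation=cv2.INTER_NEAREST))
"
```

```text
[334.85245423 178.53800253] [233.45525443 198.7140537 ]
[337.5506758  175.25550796] [328.17772558 175.42799053]
```

View pics/s3y.png

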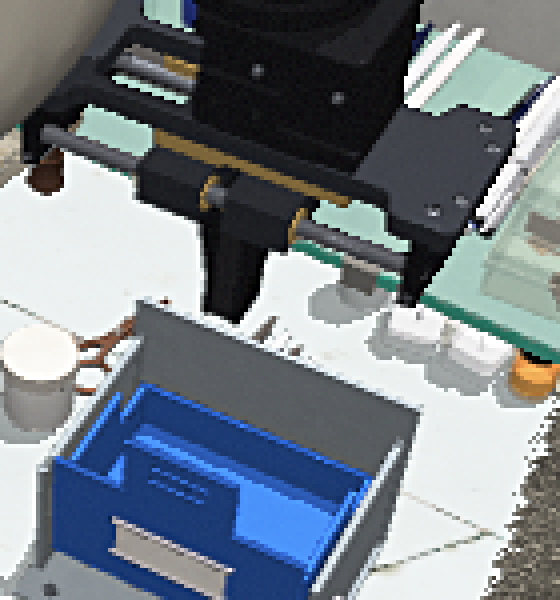

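```bash
python3 -c "
from h import *
for P,vis in (([.5936,.1596,.1867],(280+222/4,90+316/4)),([.4574,.2879,.1778],(235,185)),([.557,.157,.107],(285+300/8,185+222/8))):
  P=np.array(P)
  for dz in (0,.01,.02,.03,.04): print(dz,proj('scene',P+[0,0,dz]).round(1),vis)
R=Ro.from_quat(r.read_state()['eef_rot']).as_matrix();print(R.round(3)); print(np.array(r.camera_info('wrist')['hand_eye']).round(3))
"

```

```text
0 [334.9 178.5] (335.5, 169.0)
0.01 [335.4 174.7] (335.5, 169.0)
0.02 [335.9 170.8] (335.5, 169.0)
0.03 [336.5 166.8] (335.5, 169.0)
0.04 [337.1 162.7] (335.5, 169.0)
0 [233.5 198.7] (235, 185)
0.01 [233. 195.] (235, 185)
0.02 [232.5 191.2] (235, 185)
0.03 [232.1 187.3] (235, 185)
0.04 [231.6 183.3] (235, 185)
0 [322.6 219.4] (322.5, 212.75)
0.01 [323.  216.1] (322.5, 212.75)
0.02 [323.4 212.8] (322.5, 212.75)
0.03 [323.8 209.4] (322.5, 212.75)
0.04 [324.2 205.9] (322.5, 212.75)
[[-0.998 -0.07   0.   ]
 [-0.07   0.998  0.   ]
 [-0.     0.    -1.   ]]
[[-0.001 -0.971 -0.24   0.064]
 [ 1.    -0.001 -0.001  0.   ]
 [ 0.    -0.24   0.971 -0.197]
 [ 0.     0.     0.     1.   ]]
```

View pics/t3y.png

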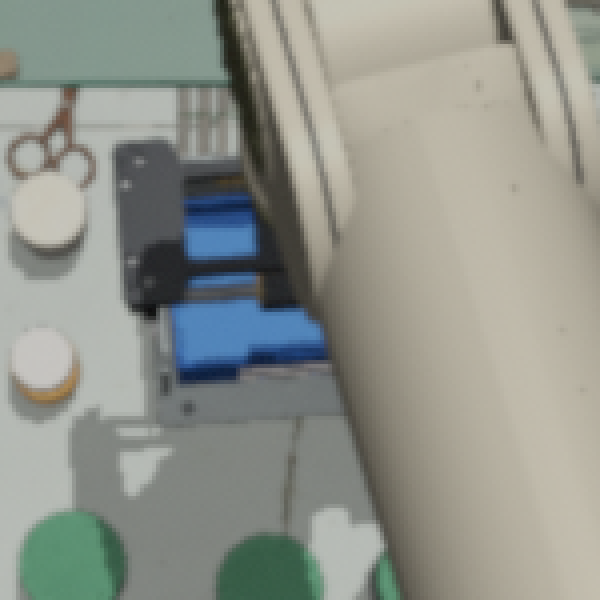

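Request:
{"api": "move_arm", "payload": {
  "deltas": [
    [-1,0,0,-0.9,0],
    [-1,0,0,-0.9,0],
    [-1,-0.7,0,0,0],
    [-1,-0.8,0,0,0],
    [-1,0,0,0,0],
    [-1,0,0,0.9,0],
    [-1,0,0,0.9,0],
    [-1,0,0,0.5,0],
    [-1,0,0,0.3,0],
    [-1,0,0,0.1,0],
    [-1,0,0,0,0]
  ]
}}

```text
time: 11.07
ee_pos: [0.5942, 0.1598, 0.0848]
eef_rot: [-0.035, 0.999, -0.0, -0.0]
ft_force: [0.4, -0.6, 0.4]
width: 0.0004
```

Request:
{"api": "move_arm", "payload": {
  "deltas": [
    [-1,0.2,0,0,0],
    [-1,0.2,0,0,0],
    [-1,0.2,0,0,0]
  ]
}}

```text
time: 11.32
ee_pos: [0.5793, 0.1588, 0.0857]
eef_rot: [-0.035, 0.999, 0.0, 0.001]
ft_force: [3.7, 0.3, -3.4]
width: 0.0003
```

Request:
{"api": "move_arm", "payload": {
  "deltas": [
    [-1,0.2,0,0.05,0],
    [-1,0.2,0,0.05,0]
  ]
}}

```text
time: 11.48
ee_pos: [0.5699, 0.1581, 0.0829]
eef_rot: [-0.035, 0.999, 0.0, 0.001]
ft_force: [5.3, 1.3, -3.2]
width: 0.0002
```

```bash
python3 -c "
from h import *
save('scene','s5'); save('wrist','w5'); print(r.camera_info('wrist')['K'][0])
a=cv2.imread('pics/s5.png')[100:280,240:420]; cv2.imwrite('pics/s5z.png',cv2.resize(a,None,fx=3.3,fy=3.3,interpolation=cv2.INTER_CUBIC))
"
```

```text
[320.61340328   0.         284.19449262]
```

View pics/s5z.png

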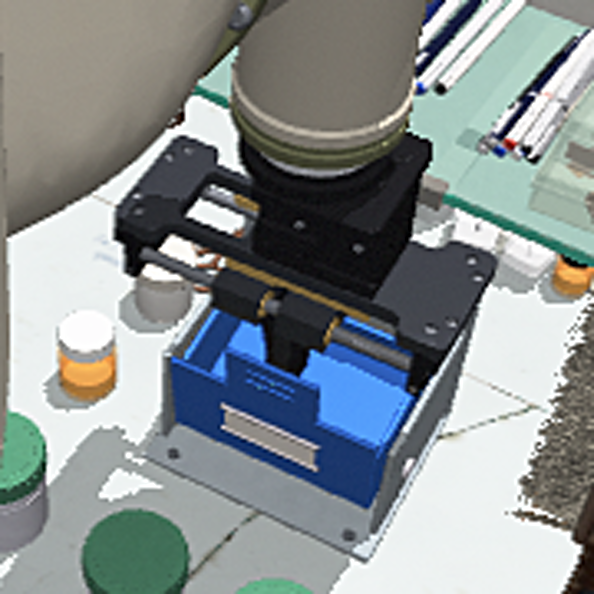

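Request:
{"api": "move_arm", "payload": {
  "deltas": [
    [-1,0.2,0,0.1,0],
    [-1,0.2,0,0.1,0],
    [-1,0.2,0,0.1,0]
  ]
}}

```text
time: 11.83
ee_pos: [0.5546, 0.157, 0.0748]
eef_rot: [-0.035, 0.999, 0.0, 0.001]
ft_force: [6.3, 1.0, -2.2]
width: 0.0003
```

Request:
{"api": "move_arm", "payload": {
  "deltas": [
    [-1,0.15,0,0.1,0],
    [-1,0.1,0,0.05,0]
  ]
}}

```text
time: 12.0
ee_pos: [0.5494, 0.1567, 0.0714]
eef_rot: [-0.035, 0.999, 0.0, 0.002]
ft_force: [13.8, 0.0, 2.5]
width: 0.0003
```

Request:
{"api": "move_arm", "payload": {
  "deltas": [
    [-1,0.1,0,0.05,0],
    [-1,0.1,0,0.05,0]
  ]
}}

```text
time: 12.17
ee_pos: [0.5492, 0.1567, 0.0714]
eef_rot: [-0.035, 0.999, 0.001, 0.007]
ft_force: [27.3, 1.6, 4.0]
width: 0.0002
```

Request:
{"api": "move_arm", "payload": {
  "deltas": [
    [-1,-0.3,0,0,0],
    [-1,-0.5,0,0,0],
    [-1,-0.4,0,-0.3,0],
    [-1,0,0,-0.9,0],
    [-1,0,0,-1,0],
    [-1,0,0,-1,0],
    [-1,0,0,-1,0],
    [-1,0,0,-0.5,0]
  ]
}}

```text
time: 12.83
ee_pos: [0.5732, 0.1585, 0.1887]
eef_rot: [-0.035, 0.999, 0.001, 0.001]
ft_force: [-0.1, 0.4, -0.5]
width: -0.0
```

```bash
python3 -c "
from h import *
save('scene','s6'); save('wrist','w6')
rel([.456,.287,.19],135)
a=cv2.imread('pics/s6.png')[100:280,240:420]; cv2.imwrite('pics/s6z.png',cv2.resize(a,None,fx=3.3,fy=3.3,interpolation=cv2.INTER_CUBIC))
for c in ['wrist','scene']:
  for l in ['bin_tab','bin_floor']:
   for d in r.tip_of(c,l): print(c,l,d['confidence'],w(c,d['position']).round(4))
im=cv2.imread('pics/w6.png'); m=cv2.inRange(cv2.cvtColor(im,cv2.COLOR_BGR2HSV),(60,90,40),(88,255,255))
n,l,s,ce=cv2.connectedComponentsWithStats(m)
for k in range(1,n):
    if s[k,4]>800: print(s[k],wray(*ce[k],.068).round(4))
"
```

```text
t 12.93 pos [0.5736 0.1586 0.1879] jawyaw 94.0 tool units [ 4.33  5.45 -0.09] F [0.1  0.32 0.77] w 0.0006 turn units -0.455
wrist bin_tab 0.94 [0.5297 0.1579 0.1165]
scene bin_tab 0.64 [0.5284 0.1574 0.12  ]
scene bin_floor 0.76 [0.6174 0.161  0.0411]
[ 185   22   65   72 3623] [0.4461 0.0888 0.068 ]
[ 282   24   65   72 3529] [0.4415 0.1759 0.068 ]
[ 395   50   68   68 3526] [0.4549 0.2831 0.068 ]
```

View pics/s6z.png

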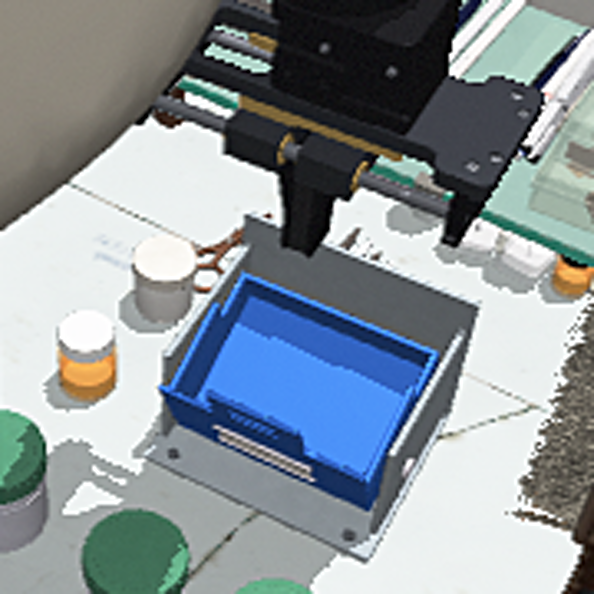

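View pics/w6.png

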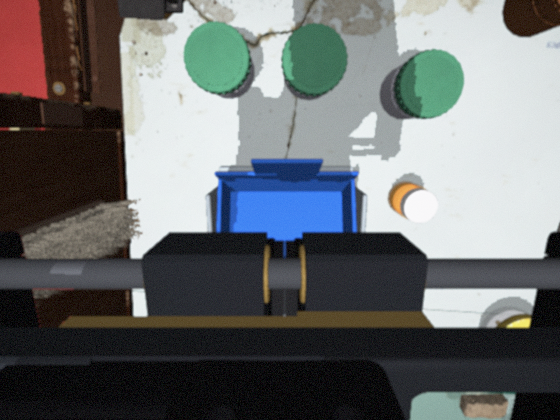

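Request:
{"api": "move_arm", "payload": {
  "deltas": [
    [-1,0,0,0,-0.076],
    [-1,0,0,0,-0.076],
    [-1,0,0,0,-0.076],
    [-1,0,0,0,-0.076],
    [-1,0,0,0,-0.076],
    [-1,0,0,0,-0.076],
    [-1,0,0,0,0]
  ]
}}

```text
time: 13.72
ee_pos: [0.5724, 0.1581, 0.1846]
eef_rot: [-0.386, 0.923, 0.0, -0.001]
ft_force: [0.1, 0.0, 0.0]
width: 0.0003
```

```bash
python3 -c "
from h import *
rel([.4566,.2874,.15],135)"
```

```text
t 13.72 pos [0.5724 0.1581 0.1846] jawyaw 135.4 tool units [-0.43  6.93  1.39] F [0.12 0.04 0.01] w 0.0003 turn units 0.004
```

Request:
{"api": "move_arm", "payload": {
  "deltas": [
    [1,-0.05,0.77,0,0],
    [1,-0.05,0.77,0,0],
    [1,-0.05,0.77,0,0],
    [1,-0.05,0.77,0,0],
    [1,-0.05,0.77,0,0],
    [1,-0.05,0.77,0,0],
    [1,-0.05,0.77,0,0],
    [1,-0.05,0.77,0,0],
    [1,-0.03,0.77,0,0],
    [1,0,0,0,0],
    [1,0,0,0,0]
  ]
}}

```text
time: 14.63
ee_pos: [0.4571, 0.2888, 0.1853]
eef_rot: [-0.382, 0.924, -0.0, -0.001]
ft_force: [-0.1, 0.3, -0.6]
width: 0.0659
```

```bash
python3 -c "
from h import *
save('wrist','w7')
rel([.4566,.2874,.018],135)
im=cv2.imread('pics/w7.png'); m=cv2.inRange(cv2.cvtColor(im,cv2.COLOR_BGR2HSV),(60,90,40),(88,255,255))
n,l,s,ce=cv2.connectedComponentsWithStats(m)
for k in range(1,n):
    if s[k,4]>800: print(s[k],wray(*ce[k],.068).round(4))"
```

```text
t 14.68 pos [0.4579 0.2879 0.1854] jawyaw 134.9 tool units [0.04 0.02 6.7 ] F [-0.15 -0.82  0.  ] w 0.0701 turn units -0.001
[  98    0   72   74 4076] [0.4482 0.0878 0.068 ]
[ 179   73   65   66 3306] [0.4437 0.1761 0.068 ]
[ 255  168   58   59 2607] [0.4572 0.2856 0.068 ]
```

Request:
{"api": "move_arm", "payload": {
  "deltas": [
    [1,0.04,0.02,0.8,0],
    [1,0,0,0.9,0],
    [1,0,0,0.9,0],
    [1,0,0,0.9,0],
    [1,0,0,0.9,0],
    [1,0,0,0.9,0],
    [1,0,0,0.8,0],
    [1,0,0,0.5,0],
    [1,0,0,0,0],
    [-1,0,0,0,0],
    [-1,0,0,0,0],
    [-1,0,0,0,0]
  ],
  "squeeze": 18
}}

```text
time: 15.68
ee_pos: [0.4579, 0.2881, 0.0222]
eef_rot: [-0.383, 0.924, 0.0, 0.001]
ft_force: [-0.1, 0.6, -0.9]
width: 0.0742
```

Request:
{"api": "move_arm", "payload": {
  "deltas": [
    [-1,0,0,0,0],
    [-1,0,0,0,0],
    [-1,0,0,0,0],
    [-1,0,0,0,0],
    [-1,0,0,0,0]
  ]
}}

```text
time: 16.1
ee_pos: [0.4574, 0.2881, 0.0217]
eef_rot: [-0.383, 0.924, 0.0, 0.001]
ft_force: [-0.9, -0.0, 6.4]
width: 0.0599
```

Request:
{"api": "move_arm", "payload": {
  "deltas": [
    [-1,0,0,-0.4,0],
    [-1,0,0,-0.6,0],
    [-1,0,0,-0.7,0],
    [-1,0,0,-0.8,0],
    [-1,0,0,-0.8,0],
    [-1,0,0,-0.8,0],
    [-1,0,0,-0.8,0],
    [-1,0,0,-0.4,0],
    [-1,0,0,0,0],
    [-1,0,0,0,0]
  ]
}}

```text
time: 16.93
ee_pos: [0.4566, 0.2878, 0.153]
eef_rot: [-0.383, 0.924, 0.0, -0.0]
ft_force: [-0.8, 0.2, -5.9]
width: 0.0596
```

```bash
python3 -c "
from h import *
save('scene','s8')
rel([.599,.161,.153],94)"
```

```text
t 16.98 pos [0.4562 0.2875 0.1522] jawyaw 135.1 tool units [-0.45 -7.62 -0.03] F [-0.4   0.08 -5.96] w 0.0597 turn units 0.456
```

View pics/s8.png

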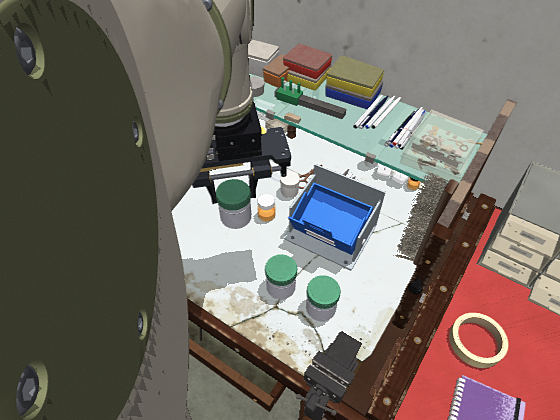

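Request:
{"api": "move_arm", "payload": {
  "deltas": [
    [-1,-0.05,-0.5,-0.2,0],
    [-1,-0.05,-0.7,-0.2,0],
    [-1,-0.05,-0.75,-0.2,0],
    [-1,-0.05,-0.75,0,0],
    [-1,-0.05,-0.75,0,0],
    [-1,-0.05,-0.75,0,0],
    [-1,-0.05,-0.75,0,0],
    [-1,-0.05,-0.75,0,0],
    [-1,-0.05,-0.7,0,0],
    [-1,0,-0.7,0,0],
    [-1,0,-0.5,0,0],
    [-1,0,0,0,0]
  ]
}}

```text
time: 17.98
ee_pos: [0.6008, 0.1577, 0.1673]
eef_rot: [-0.381, 0.925, -0.001, -0.001]
ft_force: [-0.3, -1.5, -5.0]
width: 0.0595
```

Request:
{"api": "move_arm", "payload": {
  "deltas": [
    [-1,0,0,0,0.076],
    [-1,0,0,0,0.076],
    [-1,0,0,0,0.076],
    [-1,0,0,0,0.076],
    [-1,0,0,0,0.076],
    [-1,0,0,0,0.076],
    [-1,0,0,0,0]
  ]
}}

```text
time: 18.57
ee_pos: [0.5988, 0.1621, 0.1678]
eef_rot: [-0.032, 0.999, -0.0, -0.001]
ft_force: [0.0, -0.1, -4.6]
width: 0.0596
```

```bash
python3 -c "
from h import *
rel([.598,.1615,.07],94)
save('scene','s9'); save('top','t9'); save('wrist','w9')
a=cv2.imread('pics/s9.png')[100:280,240:420]; cv2.imwrite('pics/s9z.png',cv2.resize(a,None,fx=3.3,fy=3.3,interpolation=cv2.INTER_CUBIC))
"
```

```text
t 18.57 pos [0.5988 0.1621 0.1678] jawyaw 93.7 tool units [ 0.03 -0.02  3.91] F [ 0.02 -0.07 -4.64] w 0.0596 turn units -0.003
```

View pics/s9z.png

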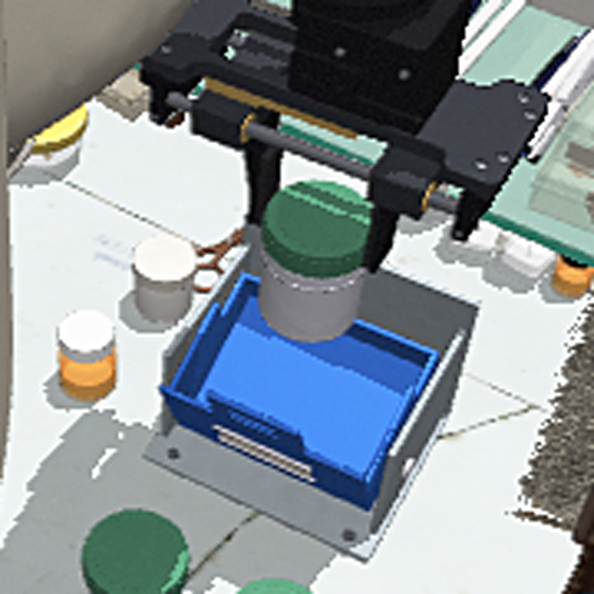

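View pics/w9.png

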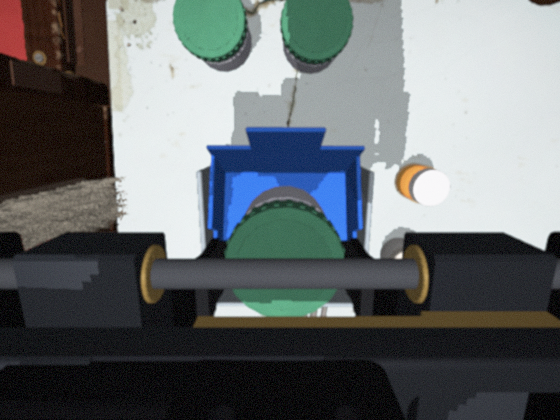

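Request:
{"api": "move_arm", "payload": {
  "deltas": [
    [-1,0,0,0.5,0],
    [-1,0,0,0.7,0],
    [-1,0,0,0.7,0],
    [-1,0,0,0.7,0],
    [-1,0,0,0.6,0],
    [-1,0,0,0.4,0],
    [-1,0,0,0.2,0],
    [-1,0,0,0,0],
    [-1,0,0,0,0]
  ]
}}

```text
time: 19.47
ee_pos: [0.5997, 0.1617, 0.0739]
eef_rot: [-0.035, 0.999, 0.0, 0.0]
ft_force: [-0.3, -0.2, -4.9]
width: 0.0598
```

Request:
{"api": "move_arm", "payload": {
  "deltas": [
    [-1,0,0,0.1,0],
    [-1,0,0,0,0]
  ]
}}

```text
time: 19.63
ee_pos: [0.5998, 0.1618, 0.0716]
eef_rot: [-0.035, 0.999, 0.0, 0.001]
ft_force: [-0.5, -0.7, -5.0]
width: 0.0593
```

Request:
{"api": "move_arm", "payload": {
  "deltas": [
    [-1,0,0,0.1,0],
    [-1,0,0,0,0]
  ]
}}

```text
time: 19.8
ee_pos: [0.5994, 0.1617, 0.0685]
eef_rot: [-0.035, 0.999, 0.0, 0.0]
ft_force: [0.3, -0.3, -5.9]
width: 0.0592
```

Request:
{"api": "move_arm", "payload": {
  "deltas": [
    [-1,0,0,0.1,0],
    [-1,0,0,0,0]
  ]
}}

```text
time: 19.97
ee_pos: [0.5992, 0.1617, 0.0657]
eef_rot: [-0.035, 0.999, -0.0, -0.0]
ft_force: [-0.7, 0.1, -5.3]
width: 0.0593
```

Request:
{"api": "move_arm", "payload": {
  "deltas": [
    [-1,0,0,0.08,0],
    [-1,0,0,0,0]
  ]
}}

```text
time: 20.13
ee_pos: [0.5994, 0.1617, 0.064]
eef_rot: [-0.035, 0.999, 0.0, -0.0]
ft_force: [-0.5, -0.4, -3.3]
width: 0.0596
```

Request:
{"api": "move_arm", "payload": {
  "deltas": [
    [-1,0.12,0,0.09,0],
    [-1,0.11,0,0.08,0],
    [-1,0,0,0,0]
  ],
  "squeeze": 12
}}

```text
time: 20.38
ee_pos: [0.5929, 0.1613, 0.0599]
eef_rot: [-0.035, 0.999, 0.0, -0.0]
ft_force: [-4.1, -0.8, 2.8]
width: 0.0595
```

Request:
{"api": "move_arm", "payload": {
  "deltas": [
    [-1,0.11,0,0.08,0],
    [-1,0.11,0,0.08,0],
    [-1,0,0,0,0]
  ]
}}

```text
time: 20.63
ee_pos: [0.5879, 0.1611, 0.056]
eef_rot: [-0.035, 0.999, 0.0, 0.0]
ft_force: [-3.9, -0.2, 2.8]
width: 0.0594
```

```bash
python3 -c "
from h import *
save('scene','s10'); save('wrist','w10')
a=cv2.imread('pics/s10.png')[100:280,240:420]; cv2.imwrite('pics/s10z.png',cv2.resize(a,None,fx=3.3,fy=3.3,interpolation=cv2.INTER_CUBIC))
for c in ['scene','wrist']:
   for d in r.tip_of(c,'bin_tab'): print(c,d['confidence'],w(c,d['position']).round(4))
"
```

```text
scene 0.63 [0.5297 0.1578 0.1199]
scene 0.57 [ 0.5757  0.3072 -0.0037]
wrist 0.74 [0.532  0.1535 0.1181]
```

View pics/s10z.png

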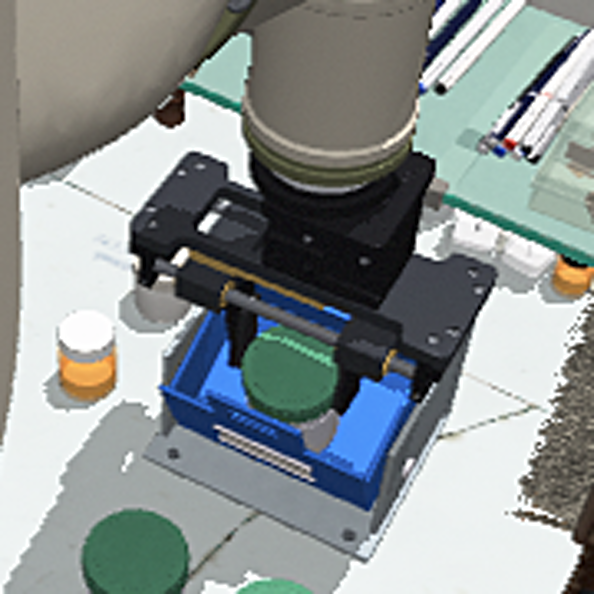

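View pics/w10.png

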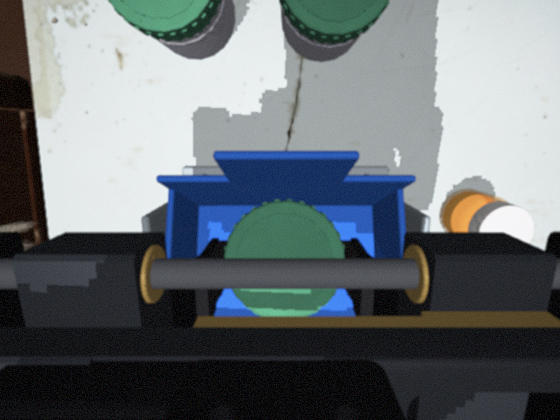

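Request:
{"api": "move_arm", "payload": {
  "deltas": [
    [-1,0.1,0,0.08,0],
    [-1,0.1,0,0.08,0],
    [-1,0,0,0,0]
  ]
}}

```text
time: 21.08
ee_pos: [0.5838, 0.1607, 0.0521]
eef_rot: [-0.035, 0.999, 0.0, 0.001]
ft_force: [-1.6, 0.8, 2.6]
width: 0.0593
```

Request:
{"api": "move_arm", "payload": {
  "deltas": [
    [-1,0.1,0,0.08,0],
    [-1,0.05,0,0.05,0],
    [-1,0,0,0,0]
  ]
}}

```text
time: 21.33
ee_pos: [0.5801, 0.1603, 0.0487]
eef_rot: [-0.035, 0.999, 0.0, 0.001]
ft_force: [2.8, -0.2, 1.6]
width: 0.0596
```

```bash
python3 -c "
from h import *
save('scene','s11'); save('wrist','w11')
a=cv2.imread('pics/s11.png')[130:270,260:400]; cv2.imwrite('pics/s11z.png',cv2.resize(a,None,fx=4.2,fy=4.2,interpolation=cv2.INTER_CUBIC))
"
```

```text
(no output)
```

View pics/s11z.png

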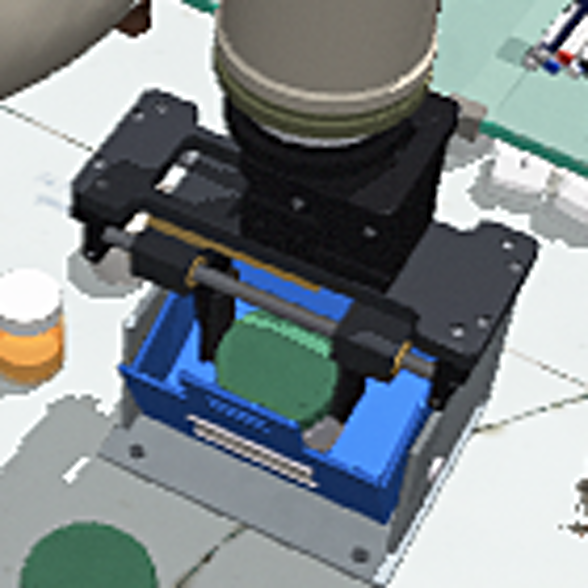

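View pics/w11.png

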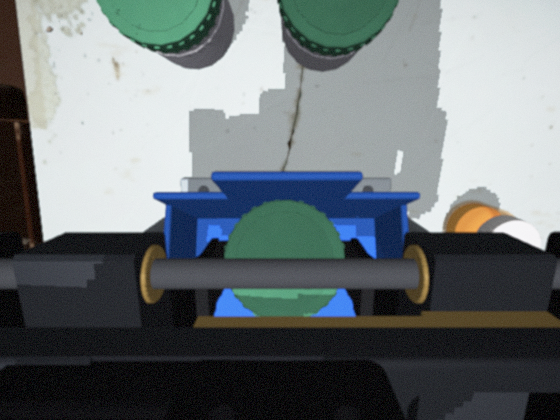

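Request:
{"api": "move_arm", "payload": {
  "deltas": [
    [0.45,0,0,0,0],
    [0.45,0,0,0,0],
    [0.6,0,0,0,0],
    [0.7,0,0,0,0],
    [0.7,0,0,0,0]
  ]
}}

```text
time: 21.85
ee_pos: [0.5791, 0.1602, 0.0483]
eef_rot: [-0.035, 0.999, -0.0, -0.0]
ft_force: [1.3, 0.7, -0.9]
width: 0.0719
```

Request:
{"api": "move_arm", "payload": {
  "deltas": [
    [0.7,-0.05,0,-0.3,0],
    [0.7,-0.05,0,-0.5,0],
    [0.7,0,0,-0.8,0],
    [0.7,0,0,-0.9,0],
    [0.7,0,0,-0.9,0],
    [0.7,0,0,-0.9,0],
    [0.5,0,0,-0.9,0],
    [0,0,0,-0.8,0],
    [-1,0,0,0,0]
  ]
}}

```text
time: 22.6
ee_pos: [0.5842, 0.1607, 0.2045]
eef_rot: [-0.035, 0.999, 0.001, 0.004]
ft_force: [0.6, -0.3, 1.1]
width: 0.0614
```

```bash
python3 -c "
from h import *
save('scene','s12'); save('wrist','w12')
rel([.49,.155,.19],94)
a=cv2.imread('pics/s12.png')[130:270,260:400]; cv2.imwrite('pics/s12z.png',cv2.resize(a,None,fx=4.2,fy=4.2,interpolation=cv2.INTER_CUBIC))
for c in ['scene','wrist']:
   for d in r.tip_of(c,'bin_tab'): print(c,d['confidence'],w(c,d['position']).round(4))
"
```

```text
t 22.7 pos [0.5826 0.1605 0.2003] jawyaw 94.0 tool units [3.71 0.04 0.4 ] F [-0.2  -0.63 -0.98] w 0.0538 turn units -0.0
scene 0.58 [0.528  0.1604 0.1186]
wrist 0.91 [0.5325 0.1534 0.1168]
```

View pics/s12z.png

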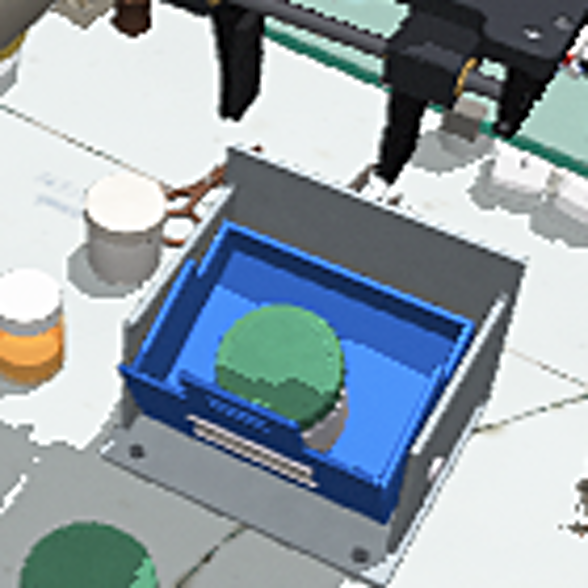

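View pics/w12.png

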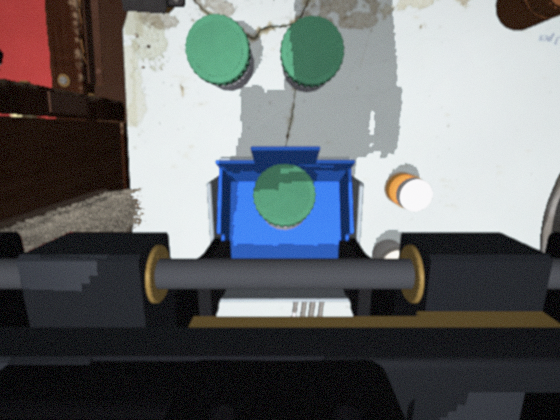

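Request:
{"api": "move_arm", "payload": {
  "deltas": [
    [-1,0.6,0,0,0],
    [-1,0.8,0,0,0],
    [-1,0.8,0,0,0],
    [-1,0.8,0,0,0],
    [-1,0.7,0,0,0],
    [-1,0,0,0,0],
    [-1,0,0,0,0],
    [-1,0,0,0,0]
  ]
}}

```text
time: 23.47
ee_pos: [0.49, 0.1539, 0.1983]
eef_rot: [-0.035, 0.999, -0.0, -0.0]
ft_force: [-0.2, -0.6, -0.5]
width: 0.0012
```

Request:
{"api": "move_arm", "payload": {
  "deltas": [
    [-1,0,0,0.6,0],
    [-1,0,0,0.8,0],
    [-1,0,0,0.9,0],
    [-1,0,0,0.9,0],
    [-1,0,0,0.9,0],
    [-1,0,0,0.7,0],
    [-1,0,0,0.4,0],
    [-1,0,0,0,0],
    [-1,0,0,0,0]
  ]
}}

```text
time: 24.22
ee_pos: [0.49, 0.1537, 0.0685]
eef_rot: [-0.035, 0.999, -0.0, -0.0]
ft_force: [1.2, -0.3, -0.3]
width: 0.0005
```

```bash
python3 -c "
from h import *
save('scene','s13')
rel([.515,.157,.068],94)
a=cv2.imread('pics/s13.png')[120:300,250:400]; cv2.imwrite('pics/s13z.png',cv2.resize(a,None,fx=3.3,fy=3.3,interpolation=cv2.INTER_CUBIC))
"
```

```text
t 24.27 pos [0.4905 0.154  0.0693] jawyaw 94.0 tool units [-0.99  0.05  0.05] F [-0.44  0.17  0.62] w 0.0006 turn units -0.0
```

View pics/s13z.png

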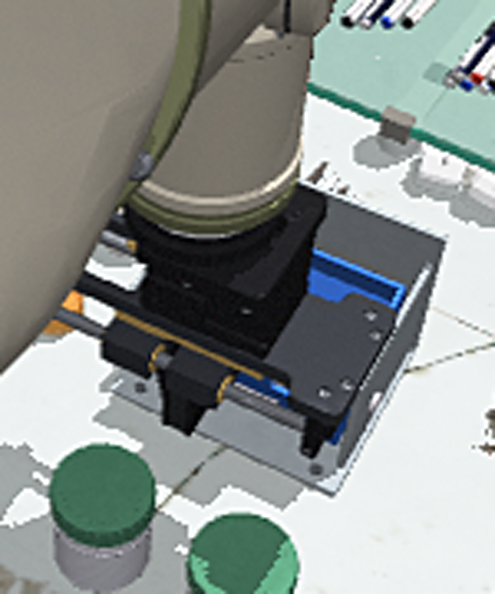

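Request:
{"api": "move_arm", "payload": {
  "deltas": [
    [-1,-0.4,0.05,0,0],
    [-1,-0.4,0,0,0],
    [-1,-0.2,0,-0.05,0],
    [-1,-0.2,0,-0.1,0]
  ]
}}

```text
time: 24.6
ee_pos: [0.5202, 0.1574, 0.0725]
eef_rot: [-0.035, 0.999, -0.0, -0.0]
ft_force: [-4.4, 1.3, -0.1]
width: -0.0001
```

Request:
{"api": "move_arm", "payload": {
  "deltas": [
    [-1,-0.2,0,-0.1,0],
    [-1,-0.2,0,-0.1,0],
    [-1,-0.2,0,-0.1,0]
  ]
}}

```text
time: 24.85
ee_pos: [0.5338, 0.1585, 0.0802]
eef_rot: [-0.035, 0.999, 0.0, -0.001]
ft_force: [-7.0, -0.3, 5.4]
width: 0.0005
```

Request:
{"api": "move_arm", "payload": {
  "deltas": [
    [-1,-0.2,0,-0.08,0],
    [-1,-0.2,0,-0.07,0]
  ]
}}

```text
time: 25.02
ee_pos: [0.5443, 0.1592, 0.0841]
eef_rot: [-0.035, 0.999, 0.0, -0.001]
ft_force: [-5.0, -0.1, 3.3]
width: 0.0005
```

Request:
{"api": "move_arm", "payload": {
  "deltas": [
    [-1,-0.2,0,-0.05,0],
    [-1,-0.1,0,0,0]
  ]
}}

```text
time: 25.18
ee_pos: [0.5525, 0.1597, 0.0854]
eef_rot: [-0.035, 0.999, 0.0, 0.0]
ft_force: [-4.2, -0.5, 2.8]
width: 0.0006
```

Request:
{"api": "move_arm", "payload": {
  "deltas": [
    [-1,-0.1,0,0,0],
    [-1,-0.1,0,0,0]
  ]
}}

```text
time: 25.35
ee_pos: [0.5564, 0.1599, 0.0847]
eef_rot: [-0.035, 0.999, -0.0, -0.001]
ft_force: [-21.1, -2.3, 15.6]
width: 0.0003
```

Request:
{"api": "move_arm", "payload": {
  "deltas": [
    [-1,0,0,0,0]
  ]
}}

```text
time: 25.43
ee_pos: [0.5562, 0.1599, 0.0846]
eef_rot: [-0.035, 0.999, -0.0, -0.001]
ft_force: [-8.3, -0.2, 6.2]
width: 0.0005
```

Request:
{"api": "move_arm", "payload": {
  "deltas": [
    [-1,0.2,0,0,0],
    [-1,0.6,0,0,0],
    [-1,0.8,0,0,0],
    [-1,0.5,0,-0.5,0],
    [-1,0,0,-1,0],
    [-1,0,0,-1,0],
    [-1,0,0,-1,0],
    [-1,0,0,-1,0],
    [-1,0,0,-0.5,0],
    [-1,0,0,0,0]
  ]
}}

```text
time: 26.27
ee_pos: [0.5063, 0.1567, 0.213]
eef_rot: [-0.035, 0.999, 0.001, 0.003]
ft_force: [0.3, -0.5, -0.1]
width: 0.0004
```

```bash
python3 -c "
from h import *
save('scene','s14'); save('wrist','w14'); save('top','t14')
rel([.49,.155,.19],94)
a=cv2.imread('pics/s14.png')[130:330,220:420]; cv2.imwrite('pics/s14z.png',cv2.resize(a,None,fx=3,fy=3,interpolation=cv2.INTER_CUBIC))
for c in ['scene','wrist','top']:
   for d in r.tip_of(c,'bin_tab'): print(c,d['confidence'],w(c,d['position']).round(4))
"
```

```text
t 26.42 pos [0.5043 0.1561 0.209 ] jawyaw 94.0 tool units [ 0.58 -0.    0.76] F [-0.23  0.65 -1.44] w 0.0003 turn units 0.0
scene 0.8 [0.5667 0.1596 0.1389]
```

View pics/s14z.png

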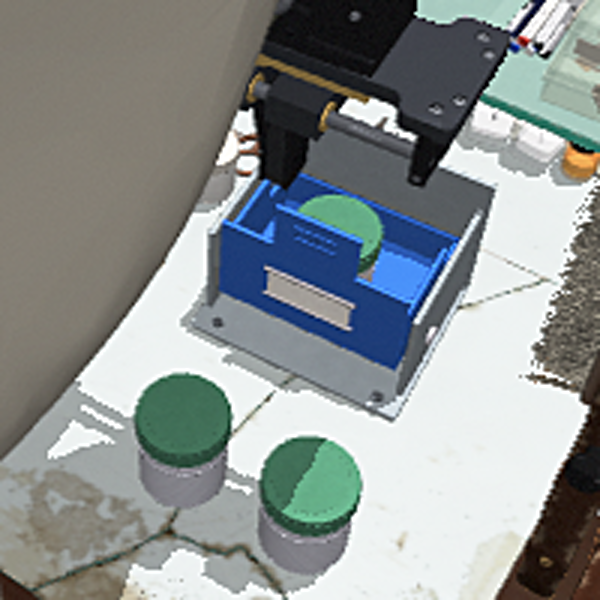

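View pics/w14.png

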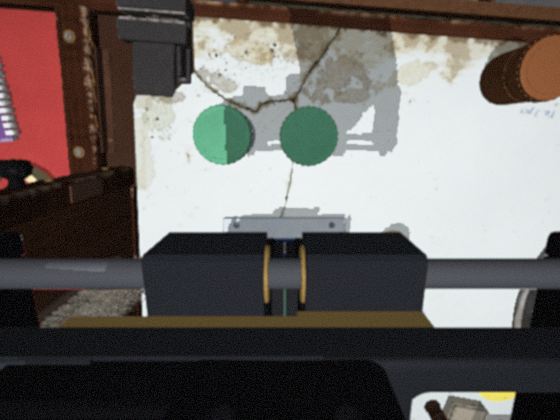

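Request:
{"api": "move_arm", "payload": {
  "deltas": [
    [-1,0,0,0.7,0],
    [-1,0,0,0.9,0],
    [-1,0,0,0.9,0],
    [-1,0,0,0.9,0],
    [-1,0,0,0.8,0],
    [-1,0,0,0.6,0],
    [-1,0,0,0.1,0],
    [-1,-0.6,0,0,0],
    [-1,-0.7,0,0,0],
    [-1,-0.4,0,0,0],
    [-1,-0.2,0,0,0],
    [-1,0,0,0,0]
  ]
}}

```text
time: 27.57
ee_pos: [0.5526, 0.1594, 0.0874]
eef_rot: [-0.035, 0.999, -0.0, 0.0]
ft_force: [-0.3, -0.2, 0.2]
width: 0.0004
```

Request:
{"api": "move_arm", "payload": {
  "deltas": [
    [-1,-0.1,0,0,0],
    [-1,-0.05,0,0,0],
    [-1,0,0,0,0]
  ]
}}

```text
time: 27.82
ee_pos: [0.5555, 0.1599, 0.0874]
eef_rot: [-0.035, 0.999, 0.0, -0.0]
ft_force: [-0.4, -0.1, -0.4]
width: 0.0007
```

Request:
{"api": "move_arm", "payload": {
  "deltas": [
    [-1,-0.08,0,0,0],
    [-1,0,0,0,0]
  ]
}}

```text
time: 27.98
ee_pos: [0.5562, 0.16, 0.0873]
eef_rot: [-0.035, 0.999, 0.0, -0.002]
ft_force: [-7.2, -1.4, 6.0]
width: 0.0004
```

Request:
{"api": "move_arm", "payload": {
  "deltas": [
    [-1,-0.06,0,0,0],
    [-1,0,0,0,0]
  ]
}}

```text
time: 28.15
ee_pos: [0.5561, 0.16, 0.0872]
eef_rot: [-0.035, 0.999, -0.0, -0.003]
ft_force: [-15.1, -2.5, 10.9]
width: 0.0005
```

Pushed again with 15 N, the tab didn't move (x 0.556), so the bin is home against its stop. I'll back the arm away and do the final checks.

Request:
{"api": "move_arm", "payload": {
  "deltas": [
    [-1,0.2,0,0,0],
    [-1,0.6,0,0,0],
    [-1,0.8,0,0,0],
    [-1,0.5,0,-0.5,0],
    [-1,0,0,-1,0],
    [-1,0,0,-1,0],
    [-1,0,0,-1,0],
    [-1,0,0,-1,0],
    [-1,0,0,-0.5,0],
    [-1,0,0,0,0],
    [-1,0,0,0,0]
  ]
}}

```text
time: 29.07
ee_pos: [0.5069, 0.1565, 0.2127]
eef_rot: [-0.035, 0.999, 0.0, 0.001]
ft_force: [-0.1, 0.3, -0.7]
width: 0.0004
```

```bash
python3 -c "
from h import *
save('scene','s15'); save('top','t15')
for l in ['bin_tab','bin_floor','tin_a_mid','amber_jar_l','cream_pot_l']:
  for c in ['scene','top']:
   for d in r.tip_of(c,l): print(c,l,round(d['confidence'],2),w(c,d['position']).round(4))
s=r.read_state();print(s['time'],s['ft_force'])
"
```

```text
scene bin_tab 0.92 [0.5678 0.159  0.1385]
scene bin_floor 0.59 [0.6167 0.1608 0.0302]
top bin_floor 0.92 [0.6151 0.1616 0.0304]
top bin_floor 0.6 [0.618  0.1619 0.0011]
scene tin_a_mid 0.57 [0.4463 0.1815 0.036 ]
top tin_a_mid 0.98 [0.4426 0.1746 0.0342]
scene amber_jar_l 0.51 [ 0.5787  0.3053 -0.0072]
top amber_jar_l 0.6 [ 0.5719  0.3051 -0.0027]
scene cream_pot_l 0.67 [ 0.6644  0.3039 -0.0047]
top cream_pot_l 0.69 [ 0.6605  0.3005 -0.0014]
29.6667 [-0.38686648 -0.25838627  0.10136926]
```

View pics/s15.png

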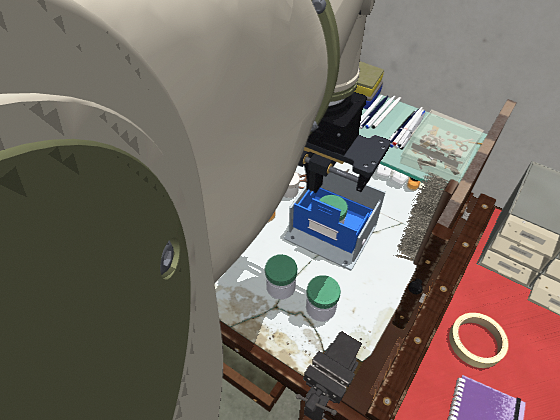

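View pics/t15.png

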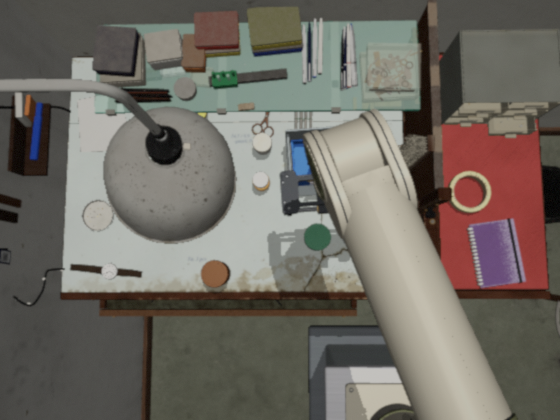

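```bash
python3 -c "
from h import *
print(r.close_job())"
```

```text
the job is handed in; nothing more can be done
None
```

The full tin is in the blue bin, the bin is pushed home against its stop, and I handed the job in at about 29.7 s.

- **Finding the full tin:** I lifted the left tin first and it pulled 5.5–5.9 N, about 0.56–0.6 kg. That is well above an empty tin's 1.8 N at most, so I did not lift the other two.
- **Opening the bin:** The first try to hook the tab passed over it without touching, because the fingers ended about 2–3 cm short of the reported tool point. I went in lower and pulled until the bin hit its open stop at about 27 N, with the tab at x = 0.528, z = 0.12, as expected for 0.4 rad.
- **Placing the tin:** I lowered it until it touched the bin floor, tilted it in the grip until it stood against the front wall, then released it. The pictures showed it seated and the bin still fully open.
- **Closing the bin:** I pushed it back to the stop. A second push reached 15 N and the tab did not move.

**Last checks:** The tab was at x ≈ 0.567, close to the 0.566 expected for closed. Both empty tins stood upright where they started, and the jar and pot had not moved beyond measuring error. The arm was clear with about 0 N on the wrist. The arm hid the tab and one empty tin from the top camera, so the tab check rests on the scene camera and the push force.

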